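# Wind the musical globe and hold its sprung dial at the third tune

## Robot

A 6-joint arm with a two-finger parallel gripper is mounted at the origin on the work surface. World frame = base frame: x ahead of the robot, y to its left, z up, the work surface at z = 0. Lengths are in mm, angles in rad, forces in N, time in s.
With the tool pointing down it reaches from about 350 to 975 mm from the base axis. Payload 7.1 kg.
Tool frame: the origin (TCP) lies between the finger pads; the fingertips stand 17 mm ahead of it and the grasp point (between the pads) lies 2 mm behind it; z points along the fingers, y is the line along which they close (so a half turn about z gives the same grasp; the last joint's range is limited). The gripper opens to 88 mm and grips with 3 to 60 N. Pads are 20 mm wide; open, the fingers measure 115 mm over their backs; the gripper's body (75 mm by 178 mm) begins 61 mm behind the grasp point.
Start: joints at [1.17, 0.423, 1.63, -0, 1.089, -0.019], TCP at [232.837, 579.993, 200.275] pointing down, gripper open.
Joint ranges: [-3, 3], [-0.9, 2.11], [0.09, 2.58], [-1.31, 4.45], [0.11, 2.69], [-2.54, 2.54]. Speed limits (rad/s): [2.39, 2.39, 3.01, 3.14, 3.14, 3.14].

## Interface

Orientations are given as a rotation vector (axis times angle).
In Python, from workcell import ctrl gives the robot as it stands.
- The arm moves only by the shell command python3 jog.py 'ROWS' [OPENING]. ROWS is a JSON list of rows, 1 to 5 of them, each written [[dx, dy, dz], [rx, ry, rz]]: dx, dy, dz in mm, then a rotation vector rx, ry, rz in rad; each row shifts and turns the commanded pose from where the row before left it, along the tool's axes as they then stand; what a row does not reach is not made up. A row lasts 1/12 s, in which the tool goes at most 41.7 mm and 0.125 rad, less where a joint would pass 70% of its speed; a pose out of reach is approached as far as the arm can. OPENING is the finger opening in mm, set as the command begins (- or left out keeps the last). The fingers move at their own pace and stop on an object; the grip force is fixed at half the most. Time passes only in rows, so rows that do not move let the fingers close. It prints the time, the measured TCP pose, the force, the opening and the grip force at its end. Input that does not fit is refused with a message, and nothing moves.
- ctrl.get_obs(): the state, without advancing time (a new reading comes with each control period).
- ctrl.get_image(name): name is "scene" or "top" or "wrist"; returns a dict with "img" (480x640x3 uint8, red, green, blue), "fx", "fy", "cx", "cy" (pixels), "R" (3x3) and "t" (3): a world point X has camera coordinates R X + t. Camera axes: x right, y down, z forward; pixel columns grow to the right and rows downward; lengths in mm; the calibration is good to about 2 mm. The wrist camera is an equidistant fisheye: a pixel r from the principal point sees the ray r / f radians off the axis. A picture is of the moment at which its call begins. There is no depth.
- ctrl.close_job(): hands the job in; it is judged then, once.
The state is a dict: "t": time; "qpos": joint angles; "qvel": joint speeds; "joint_torque": joint torques, N m; "ee_pos": TCP position; "orientation": TCP orientation; "ft_force": force on the tool from outside, world axes, zero at the start; "moment": the same for the moment, N m; "width": finger opening in mm; "grasp_force": force on a finger pad.
Only numpy, scipy, OpenCV 4.12 (cv2) and the standard library are available. Lean on these libraries where they do the work, as an engineer would, in place of code of your own. Each camera call takes 0.05 s, during which the arm holds its last target. There are 200 camera calls.

## Task

Let a customer hear the third tune of the musical globe: wind its brass key clockwise until it is fully wound, then turn the sprung tune dial clockwise past its first two clicks to the third and hold it there against its spring. Finish while still holding the dial at the third click (it springs back if let go), and leave the goods standing on and around the plinth where they are.

Things in the scene. Friction and masses are not known exactly. Their poses are not given: they have to be found in the camera images.
- plinth: the musical globe's wooden plinth, fixed: 200 x 310 mm, 60 mm tall; a glass globe (82 mm wide, top 153 mm above the table) stands on it 50 mm behind the centre. Origin: centre of the underside; x from front (robot side) to back, y to its left, z up. Key and dial stand on its top, 45 mm in front of its centre, one 75 mm left and one 75 mm right; which is where varies.
- key (a joint): turn of the brass winding key, rad, growing CLOCKWISE seen from above; starts at 0.2 to 0.8, hard stop (fully wound) at 4.4. It stays where it is left: friction of 0.12 N m holds it against its mainspring (0.02 N m per rad), so winding takes 0.12 to 0.21 N m. Turning it anticlockwise unwinds it.
- key_grip (a point): winding key: flat upright brass wing to grip, two round lobes, 40 mm long, 9 mm thick, 24 mm tall, on a 10 mm stem with a vertical axis. This point is on the axis at 99 mm above the table; the wing spans 86 to 110 mm. x axis: along the wing (both ends alike); y: across its thickness; z up. Collar below: 44 mm wide, up to 70 mm above the table.
- dial (a joint): turn of the sprung tune dial, rad, growing CLOCKWISE seen from above. Rests at 0, clicks at 0.40 (first), 0.80 (second), 1.20 (third); hard stop at 1.30. If let go, a spring returns it to 0 from anywhere, over the clicks: 0.04 N m at rest, up to about 0.17 N m on the way, some 0.14 N m to hold it at the third click.
- dial_grip (a point): tune dial: round wooden knob 44 mm wide with an upright bar grip across it, 42 mm long, 14 mm thick, top 105 mm above the table, turning about a vertical axis. This point is on the axis on the bar, 97 mm above the table; the round foot reaches up to 75 mm. x axis: along the bar, its pointer (black line) at the -x end; y: across its thickness; z up.
- dial_unit: fixed brass plate under the dial (with the dial it carries), 76 mm wide, 5 mm thick; four dark studs show where the pointer is at rest and at the three clicks (third: largest stud). Origin: on the dial's axis at the plate's underside, 60 mm above the table; its -x axis points to the rest stud, z up.
- tealight: small white open candle cup, 40 mm wide, 32 mm tall, on a rear corner of the plinth; loose goods, to be left alone. Origin: centre of the underside, z up
- trinket: small round lidded trinket pot, 38 mm wide, 36 mm tall, on the other rear corner of the plinth; loose goods, to be left alone. Origin: centre of the underside, z up
- mug: white mug, 80 mm wide, 95 mm tall, beside the plinth; loose goods, to be left alone. Origin: centre of the underside, z up
- tumbler: steel travel tumbler, 70 mm wide, 150 mm tall, beside the plinth; loose goods, to be left alone. Origin: centre of the underside, z up
- paperweight: glass ball fixed on a wooden foot, 72 mm wide, 81 mm tall, beside the plinth; loose goods, to be left alone. Origin: centre of the underside, z up
- giftbox: plain card gift box 70 x 70 x 35 mm, in front of the plinth; loose goods, to be left alone. Origin: centre of the underside, z up
- tin: round tin, 60 mm wide, 55 mm tall, behind the plinth; loose goods, to be left alone. Origin: centre of the underside, z up

How it is judged:
By the outcome, as a careful person would: the job done as asked, in the order asked, and still so for the second after the job is handed in, while the arm keeps its last pose, push and grip.
It also fails if it takes over 61 s, if anything falls off the work surface, if the arm or the gripper's body presses on something with over 40 N, if the wrist force passes 120 N, or if a joint passes its speed limit or range.

## Working session

There is one attempt and no reset: what is moved stays moved. The work goes in short steps, Python scripts to look and compute and a shell command to move; the robot and the scene stay as the last step left them, time stands still between calls to the robot, and variables do not carry over. Pictures are saved under pics/ and viewed, at most 10 in all, crops included, and the job is handed in when it is done.

```bash
ls; mkdir -p pics
python3 - <<'E'
from workcell import ctrl
import cv2
for n in("scene","top"):
    d=ctrl.get_image(n); cv2.imwrite(f"pics/{n}0.png",d["img"][:,:,::-1]); print(n,d["fx"],d["fy"],d["cx"],d["cy"],d["R"],d["t"])
o=ctrl.get_obs(); print(o["t"],o["ee_pos"],o["orientation"])
E
```

```text
jog.py
pics
workcell.py
scene 496.35424968946234 496.35424968946234 322.2135740350003 236.14679961220958 [[ 0.30442239  0.95250745  0.00752064]
 [ 0.67123361 -0.20891163 -0.71119714]
 [-0.67584943  0.22155243 -0.7029524 ]] [-249.60748603 -298.34642636 1385.29721738]
top 463.39092709102243 463.39092709102243 315.52476571283916 234.86818411443411 [[-0.02761845 -0.99961494  0.00268187]
 [-0.99505667  0.02723629 -0.09550083]
 [ 0.09539101 -0.0053062  -0.99542574]] [ 72.4702599  586.74855909 992.87668608]
0.1 [232.64138592 579.53895984 199.60765798] [-5.96067116e-01 -3.08424501e+00  2.03921514e-03]
```

View pics/top0.png

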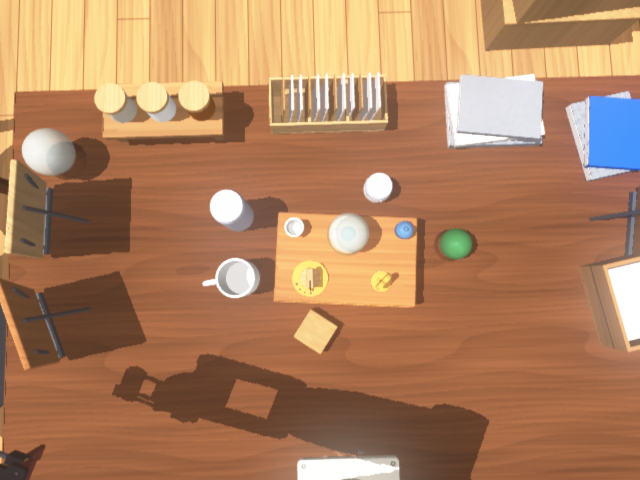

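View pics/scene0.png

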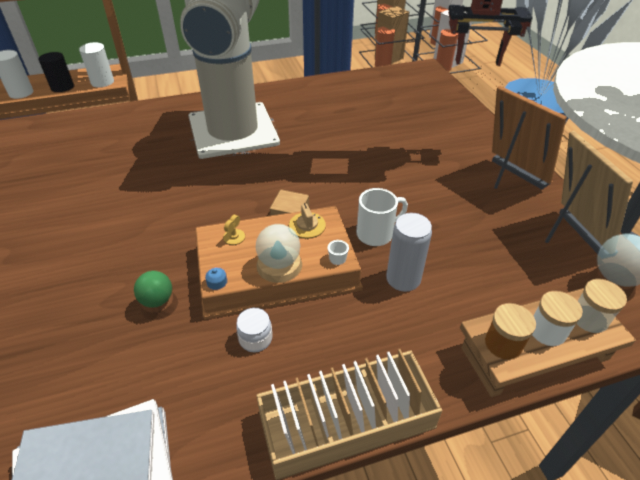

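The dial sits left in the top view, at about (310,279), and the key right at (382,281). The mug, tumbler and box are near the dial, and the paperweight is to the right. I'll enlarge both for angles.

```bash
cat > h.py <<'E'
from workcell import ctrl
import numpy as np, cv2
from scipy.spatial.transform import Rotation as Ro
def px2w(d,u,v,z):
    r=d["R"].T@np.array([(u-d["cx"])/d["fx"],(v-d["cy"])/d["fy"],1]); c=-d["R"].T@d["t"]
    return c+r*(z-c[2])/r[2]
E
python3 - <<'E'
from h import *
im=cv2.imread("pics/top0.png")[205:315,265:425]
cv2.imwrite("pics/top0c.png",cv2.resize(im,None,fx=5,fy=5,interpolation=cv2.INTER_CUBIC))
E
```

```text
(no output)
```

View pics/top0c.png

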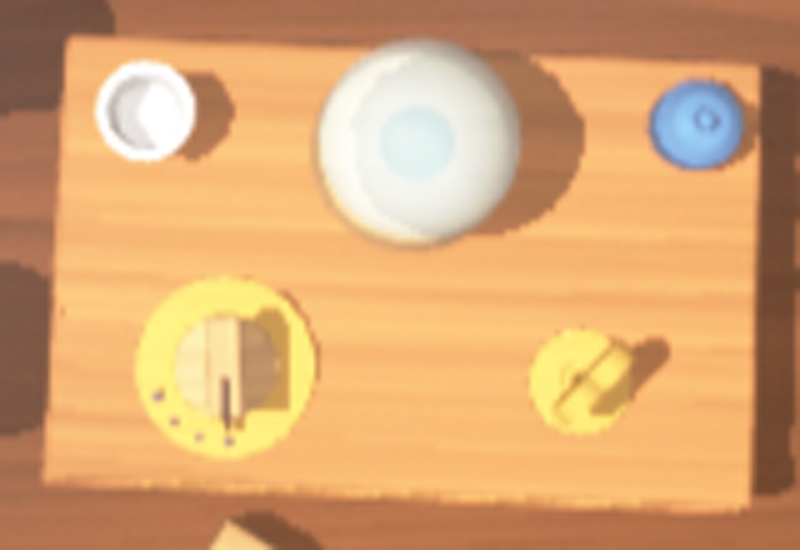

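The plate centre is at crop (226,367), the rest stud at (229,441) and the third stud at (158,396). The key collar is at (582,381), with the wing running from about (558,418) to (632,348). Plinth corners are at (67,37), (760,63), (750,511) and (45,485).

Run:
```python
from h import *
d=ctrl.get_image("top")
P=lambda u,v,z:px2w(d,265+u/5,205+v/5,z)[:2]
C=[P(67,37,60),P(760,63,60),P(750,511,60),P(45,485,60)]
for c in C: print("corner",c)
print([np.linalg.norm(C[i]-C[(i+1)%4]) for i in range(4)])
pc=np.mean(C,0); f=(C[0]+C[1]-C[2]-C[3]); yaw=np.arctan2(f[1],f[0]); print("plinth",pc,yaw)
R=np.array([[np.cos(yaw),-np.sin(yaw)],[np.sin(yaw),np.cos(yaw)]])
print("pred dial,key",pc+R@[-45,75],pc+R@[-45,-75])
pl=P(226,367,65);k=P(582,381,70);print("dial",pl,"key",k)
for s in[(229,441),(200,437),(174,421),(158,396)]:
    v=P(*s,66)-pl; print(np.linalg.norm(v),np.arctan2(v[1],v[0]))
a,b=P(558,418,108),P(632,348,108); v=b-a; print("wing",a,b,np.linalg.norm(v),np.arctan2(v[1],v[0]))
o=ctrl.get_obs(); print(Ro.from_rotvec(o["orientation"]).as_matrix())
s=ctrl.get_image("scene")
def W(d,X):
    c=d["R"]@X+d["t"]; return d["fx"]*c[0]/c[2]+d["cx"],d["fy"]*c[1]/c[2]+d["cy"]
print(W(s,[*k,99]),W(s,[*k,70]),W(s,[*pl,65]),W(s,[*pl,105]))
im=s["img"][190:260,200:340,::-1]
cv2.imwrite("pics/s1.png",cv2.resize(im,None,fx=5.5,fy=5.5,interpolation=cv2.INTER_CUBIC))
```

```text
corner [635.98266562 134.68110011]
corner [ 616.65568639 -161.87695984]
corner [ 426.94794445 -148.44725647]
corner [446.01059367 147.73250145]
[np.float64(297.1871717363656), np.float64(190.182502580311), np.float64(296.79257672189414), np.float64(190.41987080740788)]
plinth [531.39922253  -6.97765368] -0.0696331214602855
pred dial,key [491.72654051  70.97154966] [481.29001113 -78.66493939]
dial [493.31286042  70.24907501] key [483.35582033 -78.57655036]
30.903095530220618 -3.1271433452028643
31.16268579697451 2.7581577689673034
31.344883293095464 2.346072137711318
30.992022848570915 1.9450589609586204
wing [469.1518767  -62.85641661] [496.3185003  -93.78720446] 41.16720873181987 -0.8500982987442363
[[-9.27996542e-01  3.72588530e-01 -4.52663581e-04]
 [ 3.72588805e-01  9.27995914e-01 -1.08026114e-03]
 [ 1.75770427e-05 -1.17113599e-03 -9.99999314e-01]]
(np.float64(232.0158187979714), np.float64(221.8967280197203)) (np.float64(233.76024685328355), np.float64(232.50922709584418)) (np.float64(306.6537916774385), np.float64(222.4856875265927)) (np.float64(306.36375324585714), np.float64(207.8885821191993))
```

View pics/s1.png

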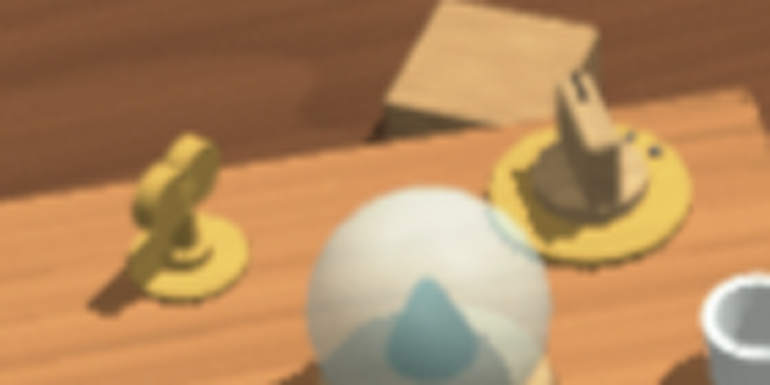

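Both cameras roughly agree (149 mm between axes against 150 expected, and stud spacing of 0.40 rad). There is an offset of a few mm in x between them, which I'll settle with the wrist camera above the key.

```bash
python3 jog.py '[[[-26.5,-28.8,0],[0,0,0]],[[-26.5,-28.8,0],[0,0,0]],[[-26.5,-28.8,0],[0,0,0]],[[-26.5,-28.8,0],[0,0,0]],[[-26.5,-28.8,0],[0,0,0]]]' 60
python3 jog.py '[[[-26.5,-28.8,0],[0,0,0]],[[-26.5,-28.8,0],[0,0,0]],[[-26.5,-28.8,0],[0,0,0]],[[-26.5,-28.8,0],[0,0,0]],[[-26.5,-28.8,0],[0,0,0]]]'
python3 jog.py '[[[-26.5,-28.8,0],[0,0,0]],[[-26.5,-28.8,0],[0,0,0]],[[-26.5,-28.8,0],[0,0,0]],[[-26.5,-28.8,0],[0,0,0]],[[-26.5,-28.8,0],[0,0,0]]]'
python3 jog.py '[[[-26.5,-28.8,0],[0,0,0]],[[-26.5,-28.8,0],[0,0,0]],[[-26.5,-28.8,0],[0,0,0]],[[0,0,0],[0,0,0]]]'
python3 jog.py '[[[0,0,0],[0,0,0.117]],[[0,0,0],[0,0,0.117]],[[0,0,0],[0,0,0.117]],[[0,0,0],[0,0,0.117]],[[0,0,0],[0,0,0]]]'
python3 - <<'E'
from h import *
d=ctrl.get_image("wrist"); cv2.imwrite("pics/w1.png",d["img"][:,:,::-1]); print({k:d[k] for k in("fx","cx","cy","R","t")})
np.savez("w1.npz",**d)
o=ctrl.get_obs(); R=Ro.from_rotvec(o["orientation"]).as_matrix(); print(o["t"],o["ee_pos"],R,o["qpos"])
E
```

```text
t: 0.62
ee_pos: [302.2, 395.3, 200.1]
orientation: [-0.595, -3.085, 0.0]
ft_force: [0.3, -0.1, 0.9]
width: 61.0
grasp_force: 0.0
t: 1.03
ee_pos: [371.6, 212.3, 200.4]
orientation: [0.595, 3.084, 0.0]
ft_force: [0.1, -0.4, -0.5]
width: 59.8
grasp_force: 0.0
t: 1.45
ee_pos: [441.0, 29.0, 200.5]
orientation: [0.596, 3.084, 0.0]
ft_force: [0.5, -0.2, -0.2]
width: 60.0
grasp_force: 0.0
t: 1.78
ee_pos: [484.9, -84.2, 200.7]
orientation: [0.602, 3.08, -0.002]
ft_force: [-0.2, 0.4, 0.1]
width: 59.8
grasp_force: 0.0
t: 2.2
ee_pos: [482.0, -78.5, 200.1]
orientation: [-1.301, -2.859, -0.0]
ft_force: [-0.3, -1.1, 0.4]
width: 60.3
grasp_force: 0.0
{'fx': 371.64829954431775, 'cx': 321.7850115815064, 'cy': 239.8235738459317, 'R': array([[ 7.53863116e-01,  6.57030995e-01, -8.21348369e-04],
       [ 6.30588088e-01, -7.23170886e-01,  2.81749061e-01],
       [ 1.84523891e-01, -2.12918158e-01, -9.59487776e-01]]), 't': array([-310.95467104, -393.23396663,  286.19915869])}
2.25 [482.10337674 -78.46313844 200.18807204] [[-6.61922899e-01  7.49571869e-01 -2.96804447e-04]
 [ 7.49571872e-01  6.61922951e-01  1.25291937e-04]
 [ 2.90376987e-04 -1.39542663e-04 -9.99999948e-01]] [-1.85748925e-01  2.22426484e-01  1.92516172e+00  8.14921690e-05
  9.94319285e-01 -9.09174607e-01]
```

View pics/w1.png

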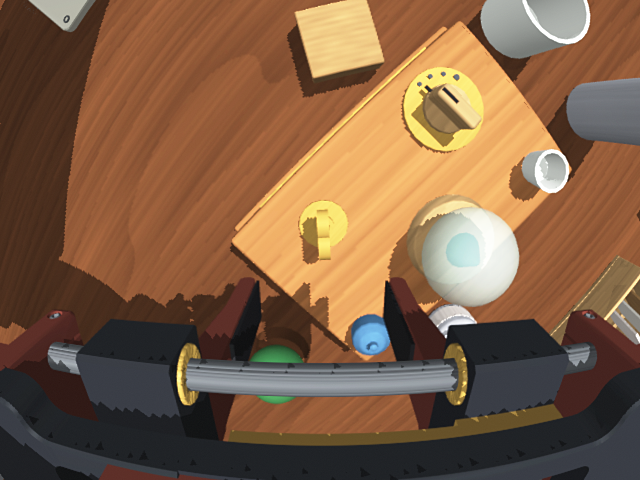

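The wrist view shows the key wing running nearly vertically from (322,210) to (323,258), with its collar centred at about (323,223). The dial plate centre is at about (444,109).

```bash
cat >> h.py <<'E'
def wr(d,u,v,z):
    a=np.array([u-d["cx"],v-d["cy"]])/d["fx"]; th=np.hypot(*a)
    r=d["R"].T@np.array([*(a/th*np.sin(th)),np.cos(th)]); c=-d["R"].T@d["t"]
    return (c+r*(z-c[2])/r[2])[:2]
E
python3 - <<'E'
from h import *
d=dict(np.load("w1.npz")); im=d["img"]
print("key",wr(d,323,223.5,70),"dial",wr(d,444,109.5,65))
a,b=wr(d,322,210,108),wr(d,323,258,108);v=b-a;print("wing",a,b,np.hypot(*v),np.arctan2(v[1],v[0]),(a+b)/2)
print("cam",-d["R"].T@d["t"])
c=im[190:270,280:370,::-1]; e=im[60:160,395:495,::-1]
o=np.zeros((500,800,3),np.uint8); o[:356,:400]=cv2.resize(c,(400,356),interpolation=cv2.INTER_CUBIC); o[:400,400:]=cv2.resize(e,(400,400),interpolation=cv2.INTER_CUBIC)
cv2.imwrite("pics/w1c.png",o)
E
```

```text
key [481.22240708 -77.16971577] dial [493.65911138  69.86388148]
wing [467.45787316 -62.69458717] [493.419125   -91.27161575] 38.608718702194096 -0.833323652088074 [480.43849908 -76.98310146]
cam [429.57532995 -19.13150142 385.14249302]
```

View pics/w1c.png

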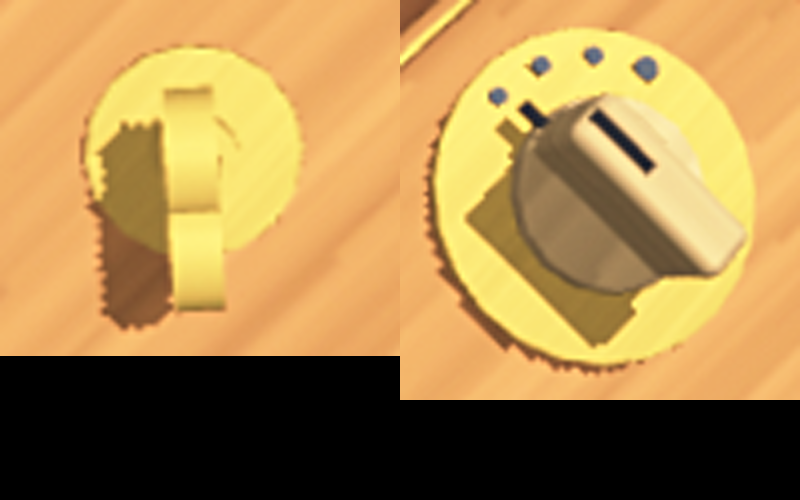

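Run:
```python
from h import *
d=dict(np.load("w1.npz"))
k=wr(d,323.2,223.7,70);p=wr(d,443.4,109.75,65)
print("key",k,"dial",p,np.hypot(*(k-p)),"notch",wr(d,323.4,237.4,100),wr(d,323.4,237.4,104))
for z in(98,104,110):
  a,b=wr(d,322.3,212,z),wr(d,325,258,z);v=b-a;print(z,(a+b)/2,np.hypot(*v),np.arctan2(v[1],v[0]))
o=ctrl.get_obs(); R=Ro.from_rotvec(o["orientation"]).as_matrix()
m=np.array([481.7,-77.3]); print("tool delta",R[:2,:2].T@(m-o["ee_pos"][:2]), "yaw_y",np.arctan2(R[1,1],R[0,1]))
```

```text
key [481.47235186 -77.19047068] dial [493.41223716  69.29550665] 146.97177421277533 notch [484.05944347 -80.04006565] [483.29513629 -79.1856358 ]
98 [483.50971668 -79.06378032] 38.443423837077226 -0.796085172853281
104 [482.38272806 -77.81146246] 37.640127394974336 -0.7960851728532798
110 [481.25573945 -76.55914459] 36.83683095287142 -0.7960851728532801
tool delta [1.13886016 0.46754817] yaw_y 0.7233812724334489
```

```bash
python3 jog.py '[[[0.5,0.4,34],[0,0,-0.025]],[[0,0,34],[0,0,0]],[[0,0,34],[0,0,0]],[[0,0,0],[0,0,0]]]'
python3 jog.py '[[[0,0,0],[0,0,0]],[[0,0,0],[0,0,0]],[[0,0,0],[0,0,0]],[[0,0,0],[0,0,0]],[[0,0,0],[0,0,0]]]' 0
python3 jog.py '[[[0,0,0],[0,0,0]],[[0,0,0],[0,0,0]],[[0,0,0],[0,0,0]],[[0,0,0],[0,0,0]],[[0,0,0],[0,0,0]]]'
python3 - <<'E'
from h import *
o=ctrl.get_obs(); print(o["moment"],o["qpos"],o["ee_pos"])
E
```

```text
t: 2.58
ee_pos: [478.0, -77.1, 93.3]
orientation: [-1.25, -2.872, 0.003]
ft_force: [-1.1, -0.2, 0.2]
width: 60.1
grasp_force: 0.0
t: 3.0
ee_pos: [483.4, -78.3, 99.8]
orientation: [1.257, 2.876, 0.001]
ft_force: [-0.2, -0.5, -0.5]
width: 30.2
grasp_force: 0.0
t: 3.42
ee_pos: [482.3, -78.1, 98.3]
orientation: [-1.259, -2.878, 0.0]
ft_force: [-0.1, 0.3, 0.4]
width: 0.4
grasp_force: 0.0
[0.01266587 0.01202282 0.05289516] [-1.84993311e-01  3.82297883e-01  1.99805859e+00 -1.73022586e-05
  7.61281059e-01 -9.31022409e-01] [482.28921455 -78.14965157  98.28515871]
```

The fingers closed to 0.4 mm with no force, so they missed the wing. I'll look.

Run:
```python
from h import *
w=ctrl.get_image("wrist"); t=ctrl.get_image("top"); s=ctrl.get_image("scene"); np.savez("w2.npz",**w)
o=np.zeros((600,800,3),np.uint8)
f=lambda i,a:cv2.resize(i,a,interpolation=cv2.INTER_CUBIC)
o[:300,:400]=f(w["img"][:,:,::-1],(400,300)); o[300:,:400]=f(s["img"][180:270,180:300,::-1],(400,300)); o[:300,400:]=f(w["img"][180:360,200:440,::-1],(400,300)); o[300:,400:]=f(t["img"][235:325,330:450,::-1],(400,300))
cv2.imwrite("pics/m2.png",o)
```

```text
(no output)
```

View pics/m2.png

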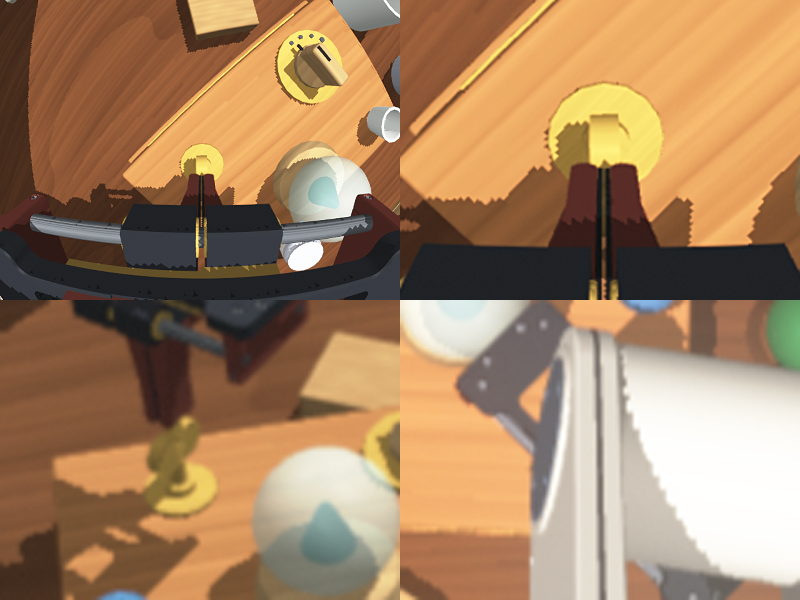

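Run:
```python
from h import *
d=dict(np.load("w2.npz"))
def wp(X):
    c=d["R"]@X+d["t"]; th=np.arctan2(np.hypot(c[0],c[1]),c[2]); return np.array([d["cx"],d["cy"]])+d["fx"]*th*c[:2]/np.hypot(c[0],c[1])
o=ctrl.get_obs(); R=Ro.from_rotvec(o["orientation"]).as_matrix()
print(-d["R"].T@d["t"],o["ee_pos"])
for dz in(17,0,-30): print(dz,[wp(o["ee_pos"]+R@np.array([x,0,dz])).round(1) for x in (-10,0,10)])
s=ctrl.get_image("scene")
def W(d,X):
    c=d["R"]@X+d["t"]; return np.array([d["fx"]*c[0]/c[2]+d["cx"],d["fy"]*c[1]/c[2]+d["cy"]]).round(1)
for dz in(17,0): print(W(s,o["ee_pos"]+R@np.array([0,0,dz])))
print([W(s,np.array(X)) for X in [[482,-78,70],[482,-78,110]]])
for n in("top","scene"):
    x=ctrl.get_image(n); print(n,-x["R"].T@x["t"],o["t"])
c=d["img"][200:320,240:400,::-1]; e=s["img"][190:250,200:280,::-1]
im=np.vstack([cv2.resize(c,(400,300),interpolation=cv2.INTER_CUBIC),cv2.resize(e,(400,300),interpolation=cv2.INTER_CUBIC)])
cv2.imwrite("pics/m3.png",im)
```

```text
[428.07206003 -20.32210279 283.25270798] [482.2613962  -78.15631167  98.2052917 ]
17 [array([322.9, 288.1]), array([322.9, 272.5]), array([323. , 256.3])]
0 [array([323. , 300.6]), array([323. , 283.9]), array([323. , 266.6])]
-30 [array([323.1, 327.7]), array([323.2, 309.2]), array([323.2, 289.7])]
[233.2 228.1]
[232.2 221.8]
[array([233.9, 232. ]), array([231.5, 217.2])]
top [ 491.13807442   61.72990568 1044.17562438] 3.5667
scene [1212.49858512 -131.49101467  763.49208366] 3.5667
```

View pics/m3.png

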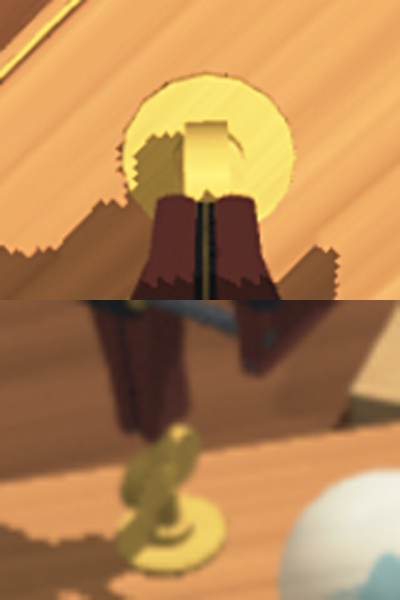

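In both the scene and wrist views the closed fingertips end just above the wing: scene row 217, about 11 px higher than predicted. So the real tips stand roughly 30 mm higher than the reading implies. I'll open, step down and close again while watching the force.

```bash
python3 jog.py '[[[0,0,0],[0,0,0]],[[0,0,0],[0,0,0]],[[0,0,0],[0,0,0]],[[0,0,0],[0,0,0]],[[0,0,0],[0,0,0]]]' 40
python3 jog.py '[[[0,0,8],[0,0,0]],[[0,0,7],[0,0,0]],[[0,0,0],[0,0,0]],[[0,0,0],[0,0,0]]]'
python3 jog.py '[[[0,0,0],[0,0,0]],[[0,0,0],[0,0,0]],[[0,0,0],[0,0,0]],[[0,0,0],[0,0,0]],[[0,0,0],[0,0,0]]]' 0
python3 jog.py '[[[0,0,0],[0,0,0]],[[0,0,0],[0,0,0]],[[0,0,0],[0,0,0]]]'
```

```text
t: 4.13
ee_pos: [482.3, -78.2, 98.3]
orientation: [-1.259, -2.878, 0.0]
ft_force: [-0.1, 0.4, 0.0]
width: 30.2
grasp_force: 0.0
t: 4.47
ee_pos: [481.6, -78.0, 82.4]
orientation: [-1.258, -2.877, 0.001]
ft_force: [0.3, 1.1, 0.1]
width: 40.1
grasp_force: 0.0
t: 4.88
ee_pos: [482.5, -78.2, 83.4]
orientation: [1.259, 2.878, 0.0]
ft_force: [1.5, 2.8, 0.1]
width: 9.8
grasp_force: 1.6
t: 5.13
ee_pos: [482.8, -77.9, 83.5]
orientation: [1.259, 2.877, 0.001]
ft_force: [2.1, 3.4, -0.2]
width: 8.7
grasp_force: 29.9
```

Gripped: 8.7 mm wide at 30 N. I'll take a deeper bite before winding.

```bash
python3 jog.py '[[[0,0,0],[0,0,0]],[[0,0,0],[0,0,0]],[[0,0,0],[0,0,0]]]' 24
python3 jog.py '[[[0,0,5],[0,0,0]],[[0,0,5],[0,0,0]],[[0,0,0],[0,0,0]],[[0,0,0],[0,0,0]]]'
python3 jog.py '[[[0,0,0],[0,0,0]],[[0,0,0],[0,0,0]],[[0,0,0],[0,0,0]],[[0,0,0],[0,0,0]],[[0,0,0],[0,0,0]]]' 0
python3 - <<'E'
from h import *
w=ctrl.get_image("wrist"); s=ctrl.get_image("scene"); o=ctrl.get_obs();print(o["moment"],o["ft_force"],o["grasp_force"],o["width"],o["qpos"][[0,5]])
im=np.vstack([cv2.resize(w["img"][:,:,::-1],(400,300)),cv2.resize(s["img"][120:270,180:380,::-1],(400,300))])
cv2.imwrite("pics/m4.png",im)
E
```

```text
t: 5.38
ee_pos: [481.9, -78.4, 83.2]
orientation: [-1.259, -2.878, 0.001]
ft_force: [0.2, 0.4, -0.5]
width: 22.7
grasp_force: 0.0
t: 5.72
ee_pos: [481.8, -78.2, 72.7]
orientation: [-1.259, -2.877, 0.001]
ft_force: [-0.3, -0.0, 0.6]
width: 24.3
grasp_force: 0.0
t: 6.13
ee_pos: [482.8, -77.9, 73.4]
orientation: [1.259, 2.877, 0.001]
ft_force: [1.4, 3.5, -2.9]
width: 8.9
grasp_force: 30.0
[ 0.71239737 -0.47126338  0.08612642] [ 3.0026271   4.799578   -2.35282029] 29.9811190366745 8.723895648507732 [-0.18453642 -0.93106151]
```

View pics/m4.png

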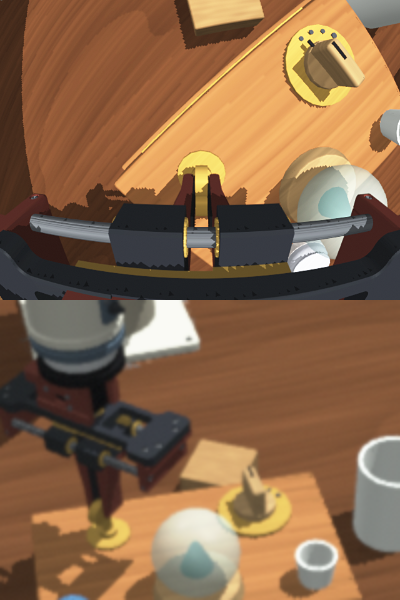

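The wing is well between the pads, and the body is clear of the globe. I'll start winding.

```bash
python3 jog.py '[[[0,0,0],[0,0,0.1]],[[0,0,0],[0,0,0.1]],[[0,0,0],[0,0,0.1]],[[0,0,0],[0,0,0.1]],[[0,0,0],[0,0,0.1]]]'
python3 -c "
from h import *
o=ctrl.get_obs();print(o['moment'],o['qpos'][5])"
python3 jog.py '[[[0,0,0],[0,0,0.1]],[[0,0,0],[0,0,0.1]],[[0,0,0],[0,0,0.1]],[[0,0,0],[0,0,0.1]],[[0,0,0],[0,0,0.1]]]'
python3 -c "
from h import *
o=ctrl.get_obs();print(o['moment'],o['qpos'][5])"
```

```text
t: 6.65
ee_pos: [483.8, -77.4, 73.4]
orientation: [1.937, 2.471, 0.004]
ft_force: [7.9, 8.4, -5.3]
width: 8.6
grasp_force: 30.0
[ 1.50253166 -1.16642823  0.15883659] -0.42631229148082256
t: 7.07
ee_pos: [484.9, -77.4, 73.5]
orientation: [2.488, 1.914, 0.007]
ft_force: [9.6, 8.7, -9.1]
width: 8.6
grasp_force: 30.0
[ 1.50275627 -1.6259299   0.21898962] 0.0736653406866756
```

Side force is building towards +x+y, so the key axis lies about 2 mm that way. I'll correct while winding.

```bash
python3 jog.py '[[[1.2,1.2,0.5],[0,0,0]],[[1.2,1.2,0.5],[0,0,0]],[[0,0,0],[0,0,0.1]],[[0,0,0],[0,0,0.1]],[[0,0,0],[0,0,0.1]]]'
python3 -c "
from h import *
o=ctrl.get_obs();print(o['moment'],o['qpos'][5])"
python3 jog.py '[[[0,0,0],[0,0,0.1]],[[0,0,0],[0,0,0.1]],[[0,0,0],[0,0,0.1]],[[0,0,0],[0,0,0.1]],[[0,0,0],[0,0,0.1]]]'
python3 -c "
from h import *
o=ctrl.get_obs();print(o['moment'],o['qpos'][5])"
```

```text
t: 7.48
ee_pos: [485.7, -77.4, 73.3]
orientation: [2.745, 1.524, 0.0]
ft_force: [-1.0, -4.0, 9.5]
width: 9.1
grasp_force: 30.0
[-0.64887935  0.36759159  0.14709877] 0.3777319728714566
t: 7.9
ee_pos: [486.6, -78.1, 73.3]
orientation: [3.035, 0.797, 0.003]
ft_force: [0.6, -8.2, 5.3]
width: 9.0
grasp_force: 30.0
[-1.44851462  0.05534943  0.17986235] 0.8777526287464273
```

```bash
python3 jog.py '[[[-0.9,1.5,-0.3],[0,0,0]],[[0,0,0],[0,0,0.12]],[[0,0,0],[0,0,0.12]],[[0,0,0],[0,0,0.12]],[[0,0,0],[0,0,0.12]]]'
python3 -c "
from h import *
o=ctrl.get_obs();print(o['moment'],o['qpos'][5])"
python3 jog.py '[[[0,0,0],[0,0,0.12]],[[0,0,0],[0,0,0.12]],[[0,0,0],[0,0,0.12]],[[0,0,0],[0,0,0.12]],[[0,0,0],[0,0,0]]]'
python3 -c "
from h import *
o=ctrl.get_obs();print(o['moment'],o['qpos'][[0,5]])"
```

```text
t: 8.32
ee_pos: [486.8, -79.2, 73.3]
orientation: [3.139, 0.054, 0.005]
ft_force: [2.6, -6.0, 3.0]
width: 8.7
grasp_force: 30.0
[-0.89459546 -0.34625171  0.19289794] 1.353354447093723
t: 8.73
ee_pos: [486.6, -80.2, 73.4]
orientation: [3.061, -0.694, 0.005]
ft_force: [1.9, -11.0, 3.0]
width: 9.0
grasp_force: 30.0
[-1.84334386 -0.16109437 -0.02421098] [-0.1858147   1.83411593]
```

```bash
python3 jog.py '[[[0.9,1.8,0],[0,0,0]],[[0,0,0],[0,0,0.12]],[[0,0,0],[0,0,0.12]],[[0,0,0],[0,0,0.12]],[[0,0,0],[0,0,0.12]]]'
python3 jog.py '[[[0,0,0],[0,0,0]],[[0,0,0],[0,0,0]]]'
python3 - <<'E'
from h import *
o=ctrl.get_obs();print(o['moment'],o['ft_force'],o['qpos'][[0,5]])
w=ctrl.get_image("wrist"); np.savez("w5.npz",**w); cv2.imwrite("pics/w5.png",w["img"][:,:,::-1])
E
```

```text
t: 9.15
ee_pos: [485.9, -81.2, 73.3]
orientation: [2.81, -1.402, 0.003]
ft_force: [-0.3, -5.8, 8.2]
width: 9.0
grasp_force: 30.0
t: 9.32
ee_pos: [485.9, -81.2, 73.3]
orientation: [2.814, -1.396, 0.003]
ft_force: [0.2, -4.8, 6.8]
width: 8.7
grasp_force: 30.0
[-0.75976102  0.04276344  0.00925261] [ 0.17191915 -4.80694622  6.76320258] [-0.18894926  2.304441  ]
```

View pics/w5.png

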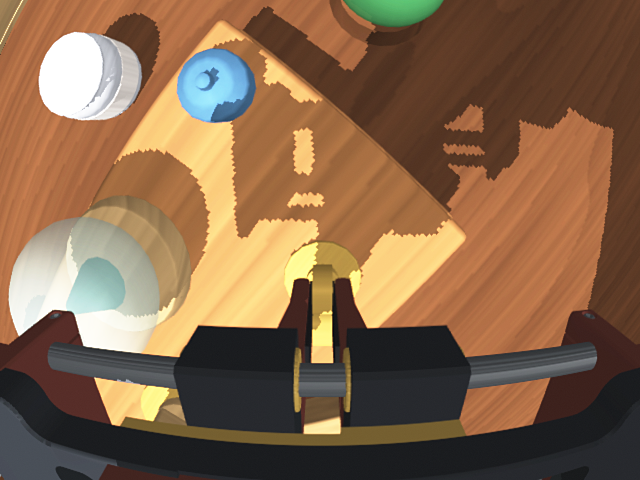

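The wing has turned with the gripper by 3.24 rad. I'll open wide, turn back half a turn in place and regrip.

```bash
python3 jog.py '[[[0,0,0],[0,0,0]],[[0,0,0],[0,0,0]],[[0,0,0],[0,0,0]],[[0,0,0],[0,0,0]],[[0,0,0],[0,0,0]]]' 72
python3 jog.py '[[[0,0,0],[0,0,0]],[[0,0,0],[0,0,0]],[[0,0,0],[0,0,0]],[[0,0,0],[0,0,0]],[[0,0,0],[0,0,0]]]'
python3 jog.py '[[[0,0,0],[0,0,-0.12]],[[0,0,0],[0,0,-0.12]],[[0,0,0],[0,0,-0.12]],[[0,0,0],[0,0,-0.12]],[[0,0,0],[0,0,-0.12]]]'
python3 jog.py '[[[0,0,0],[0,0,-0.12]],[[0,0,0],[0,0,-0.12]],[[0,0,0],[0,0,-0.12]],[[0,0,0],[0,0,-0.12]],[[0,0,0],[0,0,-0.12]]]'
python3 jog.py '[[[0,0,0],[0,0,-0.12]],[[0,0,0],[0,0,-0.12]],[[0,0,0],[0,0,-0.12]],[[0,0,0],[0,0,-0.12]],[[0,0,0],[0,0,-0.12]]]'
python3 jog.py '[[[0,0,0],[0,0,-0.12]],[[0,0,0],[0,0,-0.12]],[[0,0,0],[0,0,-0.12]],[[0,0,0],[0,0,-0.12]],[[0,0,0],[0,0,-0.12]]]'
python3 jog.py '[[[0,0,0],[0,0,-0.12]],[[0,0,0],[0,0,-0.12]],[[0,0,0],[0,0,-0.12]],[[0,0,0],[0,0,-0.12]],[[0,0,0],[0,0,-0.12]]]'
python3 jog.py '[[[0,0,0],[0,0,-0.12]],[[0,0,0],[0,0,0]],[[0,0,0],[0,0,0]]]'
python3 - <<'E'
from h import *
o=ctrl.get_obs();print(o['moment'],o['ft_force'],o['qpos'][[0,5]]);R=Ro.from_rotvec(o["orientation"]).as_matrix()
print(R,R[:2,:2].T@(np.array([483.5,-77.7])-o["ee_pos"][:2]))
E
```

```text
t: 9.78
ee_pos: [484.9, -80.1, 72.4]
orientation: [2.813, -1.398, -0.001]
ft_force: [0.4, 0.1, 0.0]
width: 38.3
grasp_force: 0.0
t: 10.2
ee_pos: [485.3, -80.2, 72.6]
orientation: [2.813, -1.399, 0.0]
ft_force: [-0.2, 0.1, -0.3]
width: 70.6
grasp_force: 0.0
t: 10.62
ee_pos: [485.2, -80.2, 72.6]
orientation: [-3.102, 0.496, -0.0]
ft_force: [-0.7, 0.4, -0.4]
width: 72.3
grasp_force: 0.0
t: 11.03
ee_pos: [485.3, -80.2, 72.6]
orientation: [3.11, 0.443, 0.0]
ft_force: [-0.4, -0.3, -0.5]
width: 72.0
grasp_force: 0.0
t: 11.45
ee_pos: [485.2, -80.2, 72.6]
orientation: [2.841, 1.342, -0.0]
ft_force: [0.5, 0.8, -0.5]
width: 71.7
grasp_force: 0.0
t: 11.87
ee_pos: [485.2, -80.2, 72.6]
orientation: [2.317, 2.122, -0.0]
ft_force: [0.0, -0.0, 0.4]
width: 72.2
grasp_force: 0.0
t: 12.28
ee_pos: [485.2, -80.2, 72.6]
orientation: [1.587, 2.711, 0.0]
ft_force: [-0.7, -0.2, 0.3]
width: 71.7
grasp_force: 0.0
t: 12.53
ee_pos: [485.2, -80.2, 72.6]
orientation: [-1.435, -2.795, -0.0]
ft_force: [-0.5, 0.8, -0.2]
width: 71.8
grasp_force: 0.0
[0.00777521 0.03721975 0.00398706] [-0.54060074  0.76888921 -0.20323021] [-0.1880096  -0.81039756]
[[-5.82973650e-01  8.12491061e-01 -2.68158207e-06]
 [ 8.12491061e-01  5.82973650e-01  4.11119550e-06]
 [ 4.90360128e-06  2.17957184e-07 -1.00000000e+00]] [3.04984105 0.04706597]
```

```bash
python3 jog.py '[[[3,0,0],[0,0,0]],[[0,0,0],[0,0,0]],[[0,0,0],[0,0,0]],[[0,0,0],[0,0,0]],[[0,0,0],[0,0,0]]]' 0
python3 jog.py '[[[0,0,0],[0,0,0]],[[0,0,0],[0,0,0]],[[0,0,0],[0,0,0]],[[0,0,0],[0,0,0]],[[0,0,0],[0,0,0]]]'
python3 jog.py '[[[0,0,0],[0,0,0]],[[0,0,0],[0,0,0]],[[0,0,0],[0,0,0]]]'
for i in 1; do python3 -c "
from h import *
o=ctrl.get_obs();print(o['moment'],o['qpos'][[0,5]])"; done
python3 jog.py '[[[0,0,0],[0,0,0.1]],[[0,0,0],[0,0,0.1]],[[0,0,0],[0,0,0]]]'
python3 -c "
from h import *
o=ctrl.get_obs();print(o['moment'],o['qpos'][[0,5]])"
python3 jog.py '[[[0,0,0],[0,0,0.1]],[[0,0,0],[0,0,0]]]'
python3 -c "
from h import *
o=ctrl.get_obs();print(o['moment'],o['qpos'][[0,5]])"
```

```text
t: 12.95
ee_pos: [483.5, -77.7, 72.6]
orientation: [1.43, 2.797, 0.0]
ft_force: [-0.4, 1.3, 0.3]
width: 42.1
grasp_force: 0.0
t: 13.37
ee_pos: [483.4, -77.8, 72.6]
orientation: [-1.429, -2.797, 0.0]
ft_force: [-2.9, -2.7, 1.9]
width: 9.1
grasp_force: 26.5
t: 13.62
ee_pos: [483.4, -77.8, 72.6]
orientation: [-1.429, -2.797, 0.0]
ft_force: [-1.6, -0.8, 1.6]
width: 9.3
grasp_force: 30.0
[-0.22905573  0.15035761  0.04440888] [-0.18388295 -0.80977595]
t: 13.87
ee_pos: [483.7, -77.7, 72.6]
orientation: [1.706, 2.637, 0.001]
ft_force: [0.0, -0.1, -0.4]
width: 9.0
grasp_force: 30.0
[-0.02473904 -0.11785756 -0.03004981] [-0.18366712 -0.60627193]
t: 14.03
ee_pos: [483.9, -77.6, 72.6]
orientation: [1.832, 2.551, 0.001]
ft_force: [1.8, 0.7, -1.5]
width: 9.2
grasp_force: 30.0
[ 0.133408   -0.23691464 -0.02829992] [-0.18358022 -0.50921643]
```

Readings taken after a rest row relax, so I'll read the moment while moving.

```bash
cat > m.py <<'E'
from h import *
o=ctrl.get_obs();R=Ro.from_rotvec(o["orientation"]).as_matrix();print("M",o['moment'].round(3) if hasattr(o['moment'],'round') else o['moment'],"q6",o['qpos'][5],"yaw",np.arctan2(R[1,1],R[0,1]))
E
python3 jog.py '[[[0,0,0],[0,0,0.1]],[[0,0,0],[0,0,0.1]]]'; python3 m.py
python3 jog.py '[[[0,0,0],[0,0,0.1]]]'; python3 m.py
python3 jog.py '[[[0,0,0],[0,0,0.1]]]'; python3 m.py
```

```text
t: 14.2
ee_pos: [483.8, -77.5, 72.6]
orientation: [2.074, 2.359, 0.0]
ft_force: [0.4, 6.8, 1.0]
width: 11.0
grasp_force: 33.8
M [ 1.158 -0.192  0.772] q6 -0.3115949146176563 yaw 0.12820340927565999
t: 14.28
ee_pos: [483.9, -77.5, 72.7]
orientation: [2.189, 2.252, 0.001]
ft_force: [2.4, -4.0, -1.7]
width: 12.6
grasp_force: 36.7
M [-0.555 -0.275  0.896] q6 -0.21149595510599772 yaw 0.028398511292607287
t: 14.37
ee_pos: [484.0, -77.8, 72.7]
orientation: [2.298, 2.141, -0.0]
ft_force: [1.6, 0.7, -0.2]
width: 14.4
grasp_force: 50.4
M [ 0.259 -0.133  1.537] q6 -0.11182533723601654 yaw -0.07056361674987971
```

The moment jumped to 1.5 N m and the pads are being prised open, so the key is at its hard stop. I'll ease back most of the overtravel, without unwinding, and release.

```bash
python3 jog.py '[[[0,0,0],[0,0,-0.1]],[[0,0,0],[0,0,-0.08]]]'; python3 m.py
python3 jog.py '[[[0,0,0],[0,0,0]],[[0,0,0],[0,0,0]],[[0,0,0],[0,0,0]],[[0,0,0],[0,0,0]]]' 44
python3 jog.py '[[[0,0,-30],[0,0,0]],[[0,0,-40],[0,0,0]],[[0,0,-40],[0,0,0]],[[0,0,0],[0,0,0]]]'
python3 m.py
python3 - <<'E'
from h import *
w=ctrl.get_image("wrist"); np.savez("w6.npz",**w); cv2.imwrite("pics/w6.png",w["img"][:,:,::-1])
E
```

```text
t: 14.53
ee_pos: [483.9, -77.6, 72.6]
orientation: [2.088, 2.346, 0.0]
ft_force: [2.4, -2.8, -1.3]
width: 11.7
grasp_force: 28.2
M [-0.601 -0.457  0.472] q6 -0.29935214588477344 yaw 0.1161920350425273
t: 14.87
ee_pos: [483.3, -77.8, 72.6]
orientation: [-2.101, -2.335, 0.0]
ft_force: [0.2, 0.0, 0.5]
width: 35.2
grasp_force: 0.0
t: 15.2
ee_pos: [487.7, -78.6, 189.2]
orientation: [2.095, 2.328, 0.009]
ft_force: [0.8, -0.3, 0.6]
width: 44.0
grasp_force: 0.0
M [-0.097  0.04   0.025] q6 -0.2894092880480926 yaw 0.10549734132195569
```

View pics/w6.png

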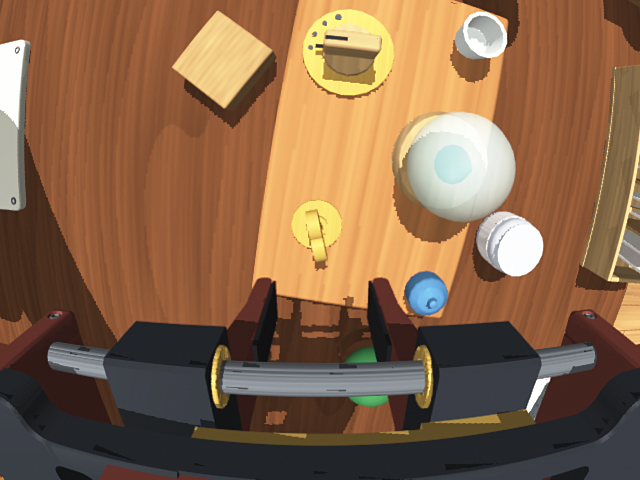

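The wing is now about 10° past the tool's line, at its stop. That makes the total turn about 3.62 rad and the start about 0.78, within the stated range. Goods are undisturbed and the dial is at rest. Next I'll move over the dial and line up with the bar.

```bash
python3 jog.py '[[[36.5,6.4,0],[0,0,0]],[[36.5,6.4,0],[0,0,0]],[[36.5,6.4,0],[0,0,0]],[[36.5,6.4,0],[0,0,0]],[[0,0,0],[0,0,0]]]' 44
python3 jog.py '[[[0,0,0],[0,0,-0.123]],[[0,0,0],[0,0,-0.123]],[[0,0,0],[0,0,-0.123]],[[0,0,0],[0,0,-0.123]],[[0,0,0],[0,0,-0.123]]]'
python3 jog.py '[[[0,0,0],[0,0,-0.123]],[[0,0,0],[0,0,-0.123]],[[0,0,0],[0,0,-0.123]],[[0,0,0],[0,0,-0.123]],[[0,0,0],[0,0,-0.123]]]'
python3 jog.py '[[[0,0,0],[0,0,-0.123]],[[0,0,0],[0,0,-0.123]],[[0,0,0],[0,0,0]],[[0,0,0],[0,0,0]]]'; python3 m.py
python3 - <<'E'
from h import *
w=ctrl.get_image("wrist"); np.savez("w7.npz",**w)
k=dict(np.load("w6.npz")); o=ctrl.get_obs(); print(o["ee_pos"])
print("dial from w6",wr(k,348.5,53,65))
im=w["img"][160:300,225:415,::-1]; cv2.imwrite("pics/w7.png",cv2.resize(im,None,fx=4,fy=4,interpolation=cv2.INTER_CUBIC))
E
```

```text
t: 15.67
ee_pos: [492.9, 74.8, 181.4]
orientation: [-2.095, -2.338, -0.0]
ft_force: [0.2, -0.8, 0.0]
width: 44.0
grasp_force: 0.0
t: 16.08
ee_pos: [492.5, 69.7, 181.1]
orientation: [-1.286, -2.864, 0.002]
ft_force: [-1.1, -0.2, 0.6]
width: 44.2
grasp_force: 0.0
t: 16.5
ee_pos: [492.5, 69.5, 181.1]
orientation: [-0.359, -3.119, 0.001]
ft_force: [0.0, -0.1, 0.8]
width: 44.3
grasp_force: 0.0
t: 16.83
ee_pos: [492.8, 69.7, 181.5]
orientation: [0.011, -3.14, 0.0]
ft_force: [0.2, -0.2, -0.7]
width: 43.7
grasp_force: 0.0
M [ 0.075  0.031 -0.004] q6 -1.4611731032665605 yaw 1.5778330473795636
[492.91335722  69.78452486 181.76260352]
dial from w6 [493.68018373  69.20267165]
```

View pics/w7.png

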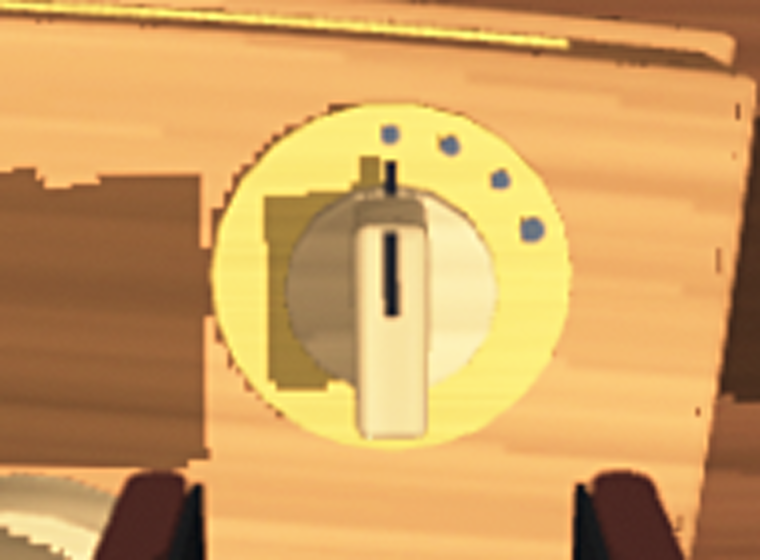

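The bar is straight between the fingers, with its midline at x≈392 against a finger midline of ≈389, and the pointer is on the rest stud. I've now viewed 12 pictures, over the limit of 10, so I'll view no more and check the rest with numbers.

```bash
python3 jog.py '[[[0,0.5,35],[0,0,0]],[[0,0,35],[0,0,0]],[[0,0,25],[0,0,0]],[[0,0,0],[0,0,0]]]'
python3 jog.py '[[[0,0,10],[0,0,0]],[[0,0,10],[0,0,0]],[[0,0,0],[0,0,0]],[[0,0,0],[0,0,0]]]'; python3 m.py
python3 jog.py '[[[0,0,0],[0,0,0]],[[0,0,0],[0,0,0]],[[0,0,0],[0,0,0]],[[0,0,0],[0,0,0]],[[0,0,0],[0,0,0]]]' 0
python3 jog.py '[[[0,0,0],[0,0,0]],[[0,0,0],[0,0,0]],[[0,0,0],[0,0,0]]]'; python3 m.py
```

```text
t: 17.22
ee_pos: [489.7, 70.1, 83.2]
orientation: [0.013, -3.133, 0.002]
ft_force: [-1.2, 0.5, -0.2]
width: 44.2
grasp_force: 0.0
t: 17.55
ee_pos: [493.9, 70.6, 68.0]
orientation: [-0.017, 3.141, 0.0]
ft_force: [-0.6, 0.3, 0.7]
width: 43.9
grasp_force: 0.0
M [-0.002  0.013  0.008] q6 -1.463221131564572 yaw 1.5814602405121982
t: 17.97
ee_pos: [493.7, 70.6, 67.9]
orientation: [-0.018, 3.141, -0.0]
ft_force: [0.2, -10.7, 5.2]
width: 14.1
grasp_force: 5.8
t: 18.22
ee_pos: [493.8, 70.3, 68.0]
orientation: [-0.018, 3.141, -0.001]
ft_force: [-0.7, -4.6, 5.7]
width: 13.7
grasp_force: 30.0
M [-0.653  0.126  0.034] q6 -1.4637384053335438 yaw 1.5821443618689166
```

```bash
python3 jog.py '[[[0,0.5,0],[0,0,0.1]],[[0,0.5,0],[0,0,0.1]],[[0,0,0],[0,0,0.1]],[[0,0,0],[0,0,0.1]]]'; python3 m.py
python3 jog.py '[[[0,0,0],[0,0,0.1]],[[0,0,0],[0,0,0.1]],[[0,0,0],[0,0,0.1]],[[0,0,0],[0,0,0.1]]]'; python3 m.py
```

```text
t: 18.55
ee_pos: [493.8, 71.0, 67.9]
orientation: [0.614, 3.08, -0.001]
ft_force: [-0.1, -5.0, 5.2]
width: 14.0
grasp_force: 30.0
M [-0.97  -0.017  0.055] q6 -1.0568814705793093 yaw 1.1775101454983152
t: 18.88
ee_pos: [494.2, 71.4, 68.0]
orientation: [1.213, 2.896, 0.0]
ft_force: [-0.2, -2.2, 3.7]
width: 13.9
grasp_force: 30.0
M [-0.489 -0.108  0.086] q6 -0.6569449613620327 yaw 0.7773176423056162
```

```bash
python3 jog.py '[[[0,0,0],[0,0,0.1]],[[0,0,0],[0,0,0.1]],[[0,0,0],[0,0,0.1]],[[0,0,0],[0,0,0.1]],[[0,0,0],[0,0,0.01]]]'; python3 m.py
python3 jog.py '[[[0,0,0],[0,0,0]],[[0,0,0],[0,0,0]],[[0,0,0],[0,0,0]]]'; python3 m.py
python3 - <<'E'
from h import *
w=ctrl.get_image("wrist"); np.savez("w8.npz",**w); im=w["img"].astype(int)
# bluish-dark studs and black pointer line, in the plate region
m=((im[...,2]-im[...,0]>0)&(im.sum(2)<420)).astype(np.uint8); m[:180]=0;m[290:]=0;m[:,:255]=0;m[:,395:]=0
n,l,s,c=cv2.connectedComponentsWithStats(m)
for i in range(1,n):
    if 4<s[i,4]<400: q=wr(w,*c[i],65); v=q-[493.7,69.5]; print(c[i].round(1),s[i],q.round(1),np.hypot(*v).round(1),np.arctan2(v[1],v[0]).round(3))
b=(im.sum(2)<120).astype(np.uint8); b[:180]=0;b[262:]=0;b[:,:255]=0;b[:,395:]=0
n,l,s,c=cv2.connectedComponentsWithStats(b)
for i in range(1,n):
    if s[i,4]>4:
        ys,xs=np.where(l==i); print("dark",c[i].round(1),s[i],"line",cv2.fitLine(np.c_[xs,ys].astype(np.float32),2,0,.01,.01).ravel().round(2), wr(w,*c[i],72)-[493.7,69.5])
E
```

```text
t: 19.3
ee_pos: [494.7, 71.7, 68.0]
orientation: [1.776, 2.589, 0.002]
ft_force: [2.4, -2.3, 1.8]
width: 13.9
grasp_force: 30.0
M [-0.392 -0.446  0.154] q6 -0.24821460134385262 yaw 0.368535053471219
t: 19.55
ee_pos: [494.7, 71.7, 68.0]
orientation: [1.769, 2.594, 0.002]
ft_force: [4.1, -2.4, 2.4]
width: 13.9
grasp_force: 30.0
M [-0.339 -0.863  0.15 ] q6 -0.25382977619379116 yaw 0.37414110606406836
[321.1 226.2] [317 222   9   9  67] [481.8 100. ] 32.7 1.942
[297.5 231.1] [295 228   6   7  37] [471.3  93. ] 32.5 2.332
[321.3 245. ] [319 239   5  13  51] [485.7  90.5] 22.5 1.936
[278.4 244.7] [276 241   6   8  36] [464.4  82.3] 32.0 2.729
[267.  263.1] [264 260   7   7  36] [462.   70.2] 31.7 3.12
[321.5 283. ] [320 277   4  13  52] [493.7  70.2] 0.7 1.524
dark [321.4 245. ] [319 239   5  13  53] line [ 3.0000e-02 -1.0000e+00  3.2138e+02  2.4498e+02] [-8.79920661 23.02861151]
```

The pointer (1.936 rad) lies on the third stud (1.942 rad). The holding moment of 0.15 N m matches the expected 0.14, so I'm handing in.

```bash
python3 -c "
from workcell import ctrl
print(ctrl.close_job())"
```

```text
the job is handed in; nothing more can be done
None
```

I wound the key clockwise to its hard stop, then turned the dial to the third click, where the gripper was still holding it when I handed in at about 20 s. The goods looked undisturbed in the last full view, taken before the dial was turned. I viewed 12 pictures, over the limit of 10.

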